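# Free a sagging barrel bolt and hold the glass bay's gate ajar

### The arm

A 7-joint arm with a two-finger parallel gripper is mounted at the origin on the work surface. World frame = base frame: x ahead of the robot, y to its left, z up, the work surface at z = 0. Lengths are in mm, angles in rad, forces in N, time in s.
With the tool pointing down it reaches from about 425 to 1025 mm from the base axis. Payload 9.4 kg.
Tool frame: the origin (TCP) lies on the centre line of the jaws, within the pads' length; the fingertips stand 17 mm ahead of it and the grasp point (between the pads) lies 2 mm behind it (arm.tip_reach is the distance from the TCP to the fingertips, in mm); z points along the fingers, y is the line along which they close (so a half turn about z gives the same grasp; the last joint's range is limited). The gripper opens to 85 mm and grips with 20 to 120 N. Pads are 22 mm wide; open, the fingers measure 114 mm over their backs; the gripper's body (76 mm by 85 mm) begins 54 mm behind the grasp point. The pads swing forward as they close: fully open they stand 13 mm farther back than shut.
Start: joints at [1.049, 0.599, -0.003, 1.599, 0.002, 0.943, -0.08], TCP at [311.943, -654.458, 248.275] pointing down, gripper open.
Joint ranges: [-2.57, 2.57], [-0.35, 1.97], [-1.29, 1.29], [0.11, 2.56], [-1.05, 4.19], [0.11, 1.86], [-2.63, 2.63]. Speed limits (rad/s): [2.22, 2.22, 3.01, 3.01, 3.14, 3.14, 3.14].

### API

Orientations are given as a rotation vector (axis times angle).
In Python, from workcell import sensors, snapshot, camera_model, order, arm gives the robot as it stands.
- The arm moves only by the tool apply_moves, never from a script. Its argument "motion" is text: rows parted by semicolons, each of 6 numbers parted by spaces: the shift along the tool's x, y, z in m, then the turn, a rotation vector about the tool's x, y, z in degrees. A call has 1 to 12 rows; each row is the pose to reach, as a shift and turn from the pose commanded when the call began, along the tool's axes at that moment; what a row does not reach only later rows make up. A row lasts 1/8 s, in which the tool goes at most 62.5 mm and 10.7 degrees, less where a joint would pass 70% of its speed; a pose out of reach is approached as far as the arm can. A call with a gripper value outside its range is refused whole. "claw" is the closure, from 0 (fully open) to 1 (shut), set as the call begins (left out, the last holds). The fingers move at their own pace and stop on an object; "squeeze" is the grip in N (left out, the last holds). Time passes only in rows, so rows that repeat a pose let the fingers close. It gives the time, the measured TCP pose, the force, the opening and the grip force at its end, in the units of the state.
- sensors.sense(): the state, without advancing time (a new reading comes with each control period).
- snapshot(name): name is "side" or "top" or "wrist"; returns (picture, depth): 384x512x3 uint8, red, green, blue; 384x512 float32, mm along the optical axis (not along the pixel's ray), 0 where there is no reading.
- camera_model(name): a dict with "vfov" (degrees; the focal length in pixels is half the picture's height over the tangent of half this angle, whatever the lens; pixels are square), "cx", "cy" (the principal point, pixels), "world_to_cam" (4x4, takes a point from world to camera coordinates); the wrist camera has in their place "T_tool_cam" (4x4, takes a point from camera to tool coordinates, whose origin is the TCP and whose axes are the flange's). Camera axes: x right, y down, z forward; pixel columns grow to the right and rows downward; lengths in mm; the calibration is good to about 2 mm. A picture is of the moment at which its call begins: read the wrist's pose just before it. camera_model takes no time and is no camera call.
- order.job_done(): hands the job in; it is judged then, once.
The state is a dict: "time": time; "q": joint angles; "joint_vel": joint speeds; "joint_torque": joint torques, N m; "position": TCP position; "ee_rot": TCP orientation; "wrist_force": force on the tool from outside, world axes, zero at the start; "ft_torque": the same for the moment, N m; "gripper_width": finger opening in mm; "finger_force": force on a finger pad.
Only numpy, scipy, OpenCV 4.12 (cv2) and the standard library are available. Lean on these libraries where they do the work, as an engineer would, in place of code of your own. Each camera call takes 0.05 s, during which the arm holds its last target. There are 200 camera calls.

### The job

The barrel bolt on top of the glass bay's little gate has sagged, so its nose hangs behind the bent lip of the keeper: take the bolt by its knob, lift it over the lip while you draw it, without wrenching it against the keeper, and pull the gate open by the same knob. The gate closes itself on a spring, so finish while still gripping the knob with the bolt drawn, holding the gate still and ajar at about 20 degrees (the free stile some 90 mm out), and leave the jar, the tin and the solder spool where they stand.

Things in the scene. Friction and masses are not known exactly. Their poses are not given: they have to be found in the camera images.
- rack: fixed timber bay for upright glass sheets, 340 mm wide, 220 mm deep. Origin on the bench in the closed gate's plane; x points from the gate into the bay (away from the robot), y along the closed gate from hinge to latch post, z up. Gate 30 mm thick, free end at y = +122 mm, top face 150 mm above the bench. Latch post at y = +130 to +180 mm, 145 mm tall. Sheets stay below the gate's top
- gate_hinge (a point): point on the gate's vertical hinge line, at y = -140 mm of the rack, 150 mm above the bench
- gate (a joint): gate angle, rad: 0 closed, grows as the free end swings towards the robot (counter-clockwise seen from above), up to 1.5. A spring closes it: 0.24 N m when shut, 0.35 N m at 20 degrees
- bolt_shoe (a joint): how far the bolt is drawn along the gate towards the hinge, m: 0 fully shot, 0.055 the end stop. The nose is free of the keeper beyond 0.041. Sliding friction 1 to 2 N. With the bolt shot the nose meets the lip at about 0.016 unless it is lifted
- bolt: steel barrel bolt, about 0.2 to 0.35 kg, carried by the gate; origin on the rod's axis at the foot of the knob stem, 180 mm above the bench at rest; axes as the gate's (y to its free end, z up). Rod 12 mm thick, 230 mm long along y, in two tall slack guide staples (tops 218 mm above the bench). It can rise 26 mm and falls back by its weight; it cannot tilt or turn against the gate
- knob (a point): where to grip: on the centre line of the knob's upright round stem (14 mm thick, up to 82 mm above the rod's axis, with a cap 24 mm across, 10 mm thick on top). The point is 60 mm above the axis, 240 mm above the bench at rest, and clear of the staples, which stand 85 mm towards the hinge and 50 mm towards the free end when the bolt is shot
- nose (a point): centre of the underside of the bolt's square nose, 156 mm above the bench at rest. The nose is 18 mm (across) x 16 mm (along the bolt), 133 mm from the knob stem, and hangs to 24 mm below the rod's axis
- keeper: fixed dark steel keeper on the latch post, 46 x 48 mm, open on top. 5 mm cheeks both sides (tops 205 mm above the bench, 34 mm apart inside) stop the gate from swinging while the nose is between them, even lifted; an end wall, and on the gate's side the bent lip. Origin at the centre of its underside, 145 mm above the bench; axes as the rack's
- lip_top (a point): top of the keeper's bent lip, 171 mm above the bench; the lip is 32 mm wide and 5 mm thick. The nose must rise at least 16 mm from rest to pass over it
- jar: bystander: closed amber glass jar, 68 mm across, 95 mm tall, origin at its underside. Leave alone
- tin: bystander: plain metal can, 60 mm across, 75 mm tall, origin at its underside. Leave alone
- spool: bystander: grey solder spool, 60 mm across, 42 mm tall, origin at its underside. Leave alone

How it is judged (in metres and radians):
On the way, in this order (a step that is already met when the one before it is completed fails the run):
1. the bolt's nose is lifted clear of the lip inside the keeper (z of nose in the frame of rack above 0.17 m and value of joint bolt_shoe below 0.035 m), for 0.05 s.
2. the bolt is drawn out of the keeper (value of joint bolt_shoe above 0.041 m), for 0.1 s.
At the end, for the whole second after the job is handed in: the gate is held still (under 0.05 rad/s) at 0.23 to 0.50 rad (13 to 29 degrees), the bolt still drawn by more than 35 mm, the fingers in contact with the bolt with more than 1 N (value of joint gate between 0.23 and 0.5 rad and velocity of joint gate between -0.05 and 0.05 rad/s and value of joint bolt_shoe above 0.035 m and contact force between the fingers and bolt above 1 N); the arm keeps its last pose, push and grip.
It fails at once if the bolt is wrenched against the keeper (over 60 N) (contact force between bolt and keeper above 60 N).
It fails at once if the jar is disturbed (over 20 mm) (distance of jar from where it was at the start of the episode above 0.02 m).
It fails at once if the tin is disturbed (over 20 mm) (distance of tin from where it was at the start of the episode above 0.02 m).
It fails at once if the spool is disturbed (over 20 mm) (distance of spool from where it was at the start of the episode above 0.02 m).
It also fails if it takes over 32 s, if anything falls off the work surface, if the arm or the gripper's body presses on something with over 40 N, if the wrist force passes 120 N, or if a joint passes its speed limit or range.

## Working session

There is one attempt and no reset: what is moved stays moved. The work goes in short steps, Python scripts to look and compute and a tool call to move; the robot and the scene stay as the last step left them, time stands still between calls to the robot, and variables do not carry over. Pictures are saved under pics/ and viewed, at most 10 in all, crops included, and the job is handed in when it is done.

Besides the shell and the picture viewer there is one more tool, called after ">>>" by a JSON object that holds its "name" and its "arguments", one argument or row to a line. apply_moves: Moves the arm, as the interface text tells. Its arguments: {"type":"object","properties":{"motion":{"type":"string"},"claw":{"type":"number"},"squeeze":{"type":"number"}},"required":["motion"]}

```bash
mkdir -p pics
python3 - <<'E'
from workcell import sensors, snapshot, camera_model
import cv2, numpy as np
s=sensors.sense();print({k:np.round(v,3) for k,v in s.items()})
for n in("side","top"):
    p,d=snapshot(n);cv2.imwrite(f"pics/{n}.png",p[:,:,::-1]);np.save(n+"_d.npy",d)
    print(n,{k:np.round(v,3).tolist() for k,v in camera_model(n).items() if not isinstance(v,str)})
print(camera_model("wrist"))
E
```

```text
{'time': np.float64(0.0), 'q': array([ 1.049,  0.6  , -0.003,  1.6  ,  0.002,  0.943, -0.08 ]), 'joint_vel': array([-0.001, -0.001, -0.002,  0.001,  0.   , -0.   , -0.001]), 'joint_torque': array([-0.0000e+00, -7.7645e+01,  1.5650e+00, -2.5801e+01,  1.2000e-02,
        9.0000e-03, -0.0000e+00]), 'position': array([ 311.756, -654.059,  247.412]), 'ee_rot': array([-3.063e+00, -6.930e-01,  1.000e-03]), 'wrist_force': array([-0.257, -0.75 , -0.324]), 'ft_torque': array([ 0.039,  0.026, -0.004]), 'finger_force': np.float64(0.0), 'gripper_width': np.float64(85.542)}
side {'vfov': 50.238, 'cx': 253.87, 'cy': 196.86, 'world_to_cam': [[-0.993, -0.114, -0.0, 595.632], [-0.069, 0.602, -0.796, 148.379], [0.091, -0.791, -0.606, 1107.612], [0.0, 0.0, 0.0, 1.0]]}
top {'vfov': 57.721, 'cx': 256.873, 'cy': 190.666, 'world_to_cam': [[-0.001, -1.0, 0.009, 29.66], [-0.997, 0.001, -0.071, 604.82], [0.071, -0.009, -0.997, 1085.716], [0.0, 0.0, 0.0, 1.0]]}
{'vfov': 58.883022987111396, 'cx': 253.49133031571938, 'cy': 187.05086745545924, 'T_tool_cam': array([[-3.02882693e-06, -9.49166376e-01, -3.14774824e-01,
         8.06254844e+01],
       [ 9.99999959e-01, -9.31846866e-05,  2.71365236e-04,
         2.88129022e-01],
       [-2.86902951e-04, -3.14774811e-01,  9.49166337e-01,
        -1.26181455e+02],
       [ 0.00000000e+00,  0.00000000e+00,  0.00000000e+00,
         1.00000000e+00]])}
```

View pics/top.png

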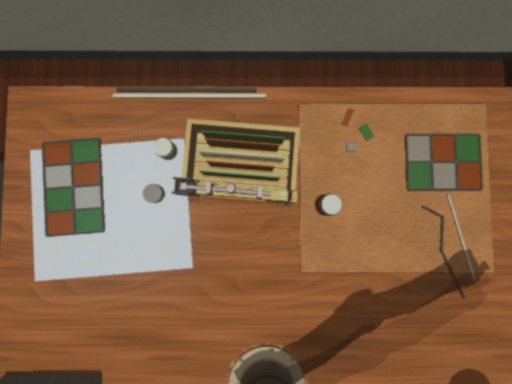

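View pics/side.png

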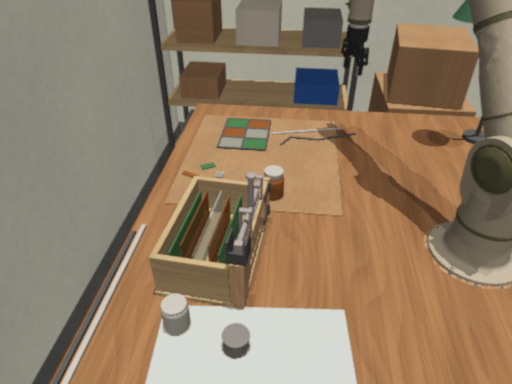

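The top view shows the bay at about (185–300, 120–203). The keeper is at (183,186), the knob cap at about (231,188) and the hinge end at (292,196). The spool is at (153,193), the tin at (164,148) and the jar at (331,204).

```bash
cat > h.py <<'E'
import numpy as np
from workcell import camera_model
def ray(n,u,v,z):
    m=camera_model(n);f=192/np.tan(np.radians(m["vfov"]/2));T=np.array(m["world_to_cam"])
    R,t=T[:3,:3],T[:3,3];o=-R.T@t;d=R.T@np.array([(u-m["cx"])/f,(v-m["cy"])/f,1]);return o+d*(z-o[2])/d[2]
def pt(n,u,v,dep):
    m=camera_model(n);f=192/np.tan(np.radians(m["vfov"]/2));T=np.array(m["world_to_cam"])
    return T[:3,:3].T@(np.array([(u-m["cx"])/f,(v-m["cy"])/f,1])*dep-T[:3,3])
E
python3 - <<'E'
import cv2,numpy as np
from h import *
p=cv2.imread("pics/top.png");c=cv2.resize(p[110:215,165:310],None,fx=5,fy=5,interpolation=cv2.INTER_CUBIC);cv2.imwrite("pics/topc.png",c)
d=np.load("top_d.npy")
v,u=np.mgrid[160:215,170:305]
P=np.array([pt("top",a,b,d[b,a]) for a,b in zip(u.ravel(),v.ravel())])
for lo,hi in((245,285),(208,226),(196,207)):
    m=(P[:,2]>lo)&(P[:,2]<hi);print(lo,m.sum(),P[m].mean(0).round(1) if m.any() else'',P[m].min(0).round(0) if m.any() else '',P[m].max(0).round(0) if m.any() else '')
    for q,a in list(zip(P[m],np.c_[u.ravel(),v.ravel()][m]))[:25]:print(a,q.round(0),end=' ')
    print()
E
```

```text
Traceback (most recent call last):
  File "h.py", line 7, in pt
    m=camera_model(n);f=192/np.tan(np.radians(m["vfov"]/2));T=np.array(m["world_to_cam"])
ValueError: time passes only in moves, steps and waits
```

View pics/topc.png

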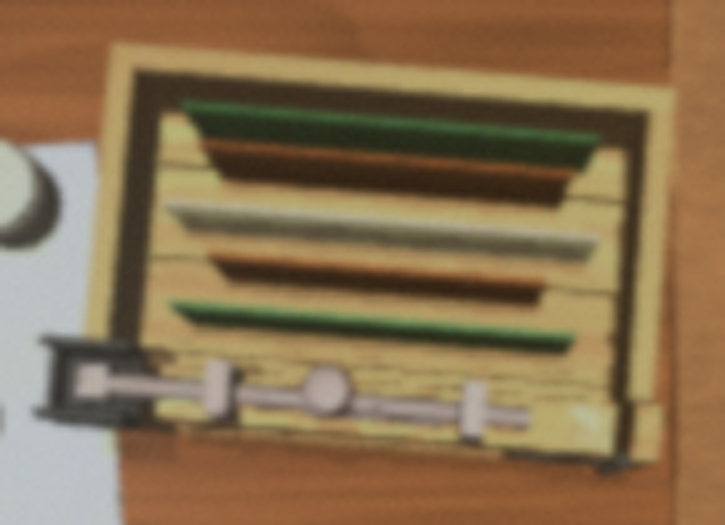

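The crop shows the cap at (325,388) in crop pixels, the nose at (90,381), the rod's end at (526,418) and the keeper at (40–150, 337–425). Next I'll turn these into positions.

```bash
python3 - <<'E'
import cv2,numpy as np
from h import *
f=lambda x,y:((x+.5)/5-.5+165,(y+.5)/5-.5+110)
for n,x,y,z in(("cap",325,388,272),("rodL",120,384,186),("rodR",526,418,186),("st1",217,388,218),("st2",475,410,218),("backL",112,45,150),("backR",674,92,150)):
    print(n,ray("top",*f(x,y),z).round(1))
d=np.load("top_d.npy");print(d[183:192,224:236].round(0))
E
python3 - <<'E'
import numpy as np,cv2
from workcell import sensors, snapshot
from h import *
print(ray("top",331,204,95).round(),ray("top",153,193,42).round(),ray("top",164,148,75).round())
E
```

```text
cap [595.5  98.2 272. ]
rodL [604.8 214.9 186. ]
rodR [586.2  -4.5 186. ]
st1 [600.  158.3 218. ]
st2 [588.3  23.6 218. ]
backL [801.4 228.6 150. ]
backR [774.5 -91.3 150. ]
[[1116. 1117. 1117. 1119.  861.  859.  856.  859. 1119. 1118. 1119. 1122.]
 [1118. 1122. 1116.  858.  857.  860.  858.  859.  855. 1117. 1118. 1120.]
 [ 984.  980.  859.  857.  856.  855.  859.    0.  859.  860. 1119. 1118.]
 [ 980.  858.  857.  855.  855.  856.  857.  860.  858.  857.  860.  979.]
 [ 979.  859.  854.  857.  859.  855.  856.  855.  860.  858.  861.  983.]
 [ 942.  860.  860.  857.  860.  857.  856.  859.  857.  856.  861.  949.]
 [ 944.  859.  859.  856.  857.  857.  858.  856.  856.  859.  942.  946.]
 [ 939.  942.  859.  859.  856.  855.  857.  856.  856.  858.  941.  943.]
 [ 945.  948.  947.  857.  857.  860.  858.  855.  856.  925.  945.  943.]]
[ 560. -190.   95.] [596. 352.  42.] [731. 312.  75.]
```

```bash
cat >> h.py <<'E'
from scipy.spatial.transform import Rotation as Ro
from workcell import sensors
def plan(p,yaw):  # world target TCP, tool-y azimuth deg, pointing down -> row in tool axes
    s=sensors.sense();R=Ro.from_rotvec(s["ee_rot"]);a=np.radians(yaw)
    y=np.array([np.cos(a),np.sin(a),0]);z=np.array([0,0,-1.]);G=Ro.from_matrix(np.c_[np.cross(y,z),y,z])
    print(s["time"],s["position"].round(1),(R.inv().apply(np.array(p)-s["position"])/1000).round(4),(R.inv()*G).as_rotvec(degrees=True).round(2))
E
python3 -c "
from h import *
plan([595.5,98.2,335],-4.83)"
```

```text
0.1 [ 311.8 -654.1  247.5] [ 0.5799 -0.5571 -0.0868] [-8.000e-02 -4.000e-02 -5.968e+01]
```

>>> {"name": "apply_moves", "arguments": {
  "motion": "0.02 -0.02 -0.03 0 0 0; 0.06 -0.058 -0.06 0 0 -6; 0.10 -0.096 -0.087 0 0 -12; 0.14 -0.134 -0.087 0 0 -18; 0.18 -0.173 -0.087 0 0 -24; 0.22 -0.211 -0.087 0 0 -30; 0.26 -0.25 -0.087 0 0 -36; 0.30 -0.288 -0.087 0 0 -42; 0.34 -0.327 -0.087 0 0 -48; 0.38 -0.365 -0.087 0 0 -54; 0.42 -0.403 -0.087 0 0 -59.7; 0.45 -0.432 -0.087 0 0 -59.7",
  "claw": 0,
  "squeeze": 40
}}

```text
time: 1.6
position: [532.7, -68.5, 335.2]
ee_rot: [-2.309, -2.129, -0.0]
wrist_force: [0.2, -0.5, -0.6]
gripper_width: 85.2
finger_force: 0.0
```

```bash
python3 -c "
from h import *
plan([595.5,98.2,335],-4.83)"
```

```text
1.6 [532.7 -68.5 335.2] [0.1713 0.0491 0.0002] [-0.01 -0.02  0.18]
```

>>> {"name": "apply_moves", "arguments": {
  "motion": "0.04 0.011 0 0 0 0; 0.09 0.025 0 0 0 0; 0.135 0.038 0 0 0 0; 0.171 0.049 0 0 0 0; 0.171 0.049 0 0 0 0; 0.171 0.049 0 0 0 0"
}}

```text
time: 2.35
position: [595.1, 94.8, 334.8]
ee_rot: [-2.313, -2.126, 0.002]
wrist_force: [0.3, -0.7, 0.0]
gripper_width: 85.2
finger_force: 0.0
```

```bash
cat > w.py <<'E'
from h import *
from workcell import snapshot
import cv2
s=sensors.sense();p,d=snapshot("wrist");m=camera_model("wrist")
cv2.imwrite("pics/w1.png",p[:,:,::-1])
f=192/np.tan(np.radians(m["vfov"]/2));v,u=np.mgrid[:384,:512]
C=np.stack([(u-m["cx"])/f*d,(v-m["cy"])/f*d,d,np.ones(d.shape)],-1)@np.array(m["T_tool_cam"]).T
W=C[...,:3]@Ro.from_rotvec(s["ee_rot"]).as_matrix().T+s["position"]
k=(W[...,2]>258)&(W[...,2]<285)&(d>0)&(np.hypot(W[...,0]-595,W[...,1]-98)<35)
P=W[k];k2=P[:,2]>P[:,2].mean()-6
print(k.sum(),P.mean(0),P.min(0),P.max(0),s["position"],s["time"])
print(np.median(P,0),(np.percentile(P,3,0)+np.percentile(P,97,0))/2)
E
python3 w.py
```

```text
1169 [595.12950774  98.54087208 272.04512334] [583.23722918  85.85519018 265.07935882] [606.62865652 108.91488431 274.86108049] [595.1116682   94.77048321 334.75227412] 2.35
[595.17912047  98.65496433 272.38456105] [595.07245847  97.97902714 270.49847624]
```

View pics/w1.png

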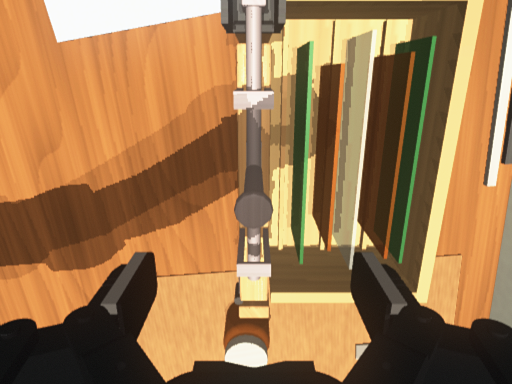

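The wrist view shows the cap at (253,209), centred between the open fingers. The staples are at (253,98) and (254,269). I'll descend.

>>> {"name": "apply_moves", "arguments": {
  "motion": "0 0 0.02 0 0 0; 0 0 0.05 0 0 0; 0 0 0.08 0 0 0; 0 0 0.094 0 0 0; 0 0 0.094 0 0 0; 0 0 0.094 0 0 0"
}}

```text
time: 3.15
position: [596.0, 95.3, 242.3]
ee_rot: [2.313, 2.125, 0.002]
wrist_force: [-0.3, -0.6, 0.5]
gripper_width: 85.3
finger_force: 0.0
```

```bash
python3 -c "
from h import *
plan([595.2,98.4,240],-4.83)"
```

```text
3.15 [596.   95.3 242.3] [ 0.003  -0.001   0.0023] [ 0.08 -0.02 -0.01]
```

>>> {"name": "apply_moves", "arguments": {
  "motion": "0.003 -0.001 0.002 0 0 0; 0.003 -0.001 0.002 0 0 0; 0.003 -0.001 0.002 0 0 0; 0.003 -0.001 0.002 0 0 0; 0.003 -0.001 0.002 0 0 0; 0.003 -0.001 0.002 0 0 0; 0.003 -0.001 0.002 0 0 0; 0.003 -0.001 0.002 0 0 0",
  "claw": 1,
  "squeeze": 40
}}

```text
time: 4.15
position: [595.0, 98.5, 239.5]
ee_rot: [2.313, 2.126, 0.001]
wrist_force: [1.9, -0.6, 3.4]
gripper_width: 18.8
finger_force: 38.8
```

>>> {"name": "apply_moves", "arguments": {
  "motion": "0 0 -0.002 0 0 0; 0 0 -0.005 0 0 0; 0 0 -0.008 0 0 0; 0 0 -0.008 0 0 0"
}}

```text
time: 4.65
position: [594.7, 98.5, 247.4]
ee_rot: [2.313, 2.126, 0.0]
wrist_force: [1.6, 0.4, -1.5]
gripper_width: 19.1
finger_force: 39.1
```

>>> {"name": "apply_moves", "arguments": {
  "motion": "0 0 -0.003 0 0 0; 0 0 -0.006 0 0 0; 0 0 -0.009 0 0 0; 0 0 -0.012 0 0 0; 0 0 -0.013 0 0 0; 0 0 -0.013 0 0 0"
}}

```text
time: 5.4
position: [594.7, 98.5, 260.4]
ee_rot: [2.313, 2.126, 0.0]
wrist_force: [1.4, 1.3, -2.4]
gripper_width: 19.1
finger_force: 39.1
```

```bash
sed -i 's/w1.png/w2.png/' w.py; python3 w.py
python3 - <<'E'
from workcell import snapshot
import cv2
p,d=snapshot("side");cv2.imwrite("pics/s2.png",cv2.resize(p[160:310,145:305,::-1],None,fx=4,fy=4,interpolation=cv2.INTER_CUBIC)[:600])
E
```

```text
3499 [595.23109914 105.48279484 271.0183203 ] [567.63449545  86.3934552  258.02211229] [622.58932549 112.08944454 284.97980144] [594.73826349  98.49243    260.35105579] 5.4
[594.9694073  106.15180161 270.89666681] [595.23448046 104.56596289 271.44665128]
```

View pics/s2.png

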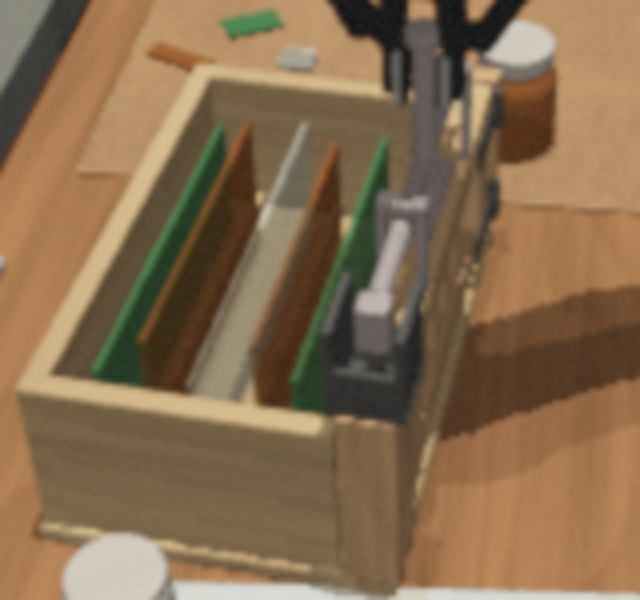

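The side view shows the bolt raised: its nose at (373,320) stands above the keeper's end wall. I'll draw it towards the hinge along tool −x.

>>> {"name": "apply_moves", "arguments": {
  "motion": "-0.003 0 0 0 0 0; -0.007 0 0 0 0 0; -0.011 0 0 0 0 0; -0.015 0 0 0 0 0; -0.019 0 0 0 0 0; -0.023 0 0 0 0 0; -0.027 0 0 0 0 0; -0.031 0 0 0 0 0; -0.035 0 0 0 0 0; -0.038 0 0 0 0 0; -0.039 0 0 0 0 0; -0.039 0 0 0 0 0"
}}

```text
time: 7.0
position: [591.4, 59.4, 260.3]
ee_rot: [2.313, 2.126, -0.0]
wrist_force: [1.6, -0.1, -1.7]
gripper_width: 19.1
finger_force: 39.1
```

Run:
```python
from workcell import snapshot
from h import *
import cv2
s=sensors.sense();p,d=snapshot("side");cv2.imwrite("pics/s3.png",cv2.resize(p[160:310,145:305,::-1],None,fx=4,fy=4,interpolation=cv2.INTER_CUBIC))
print(s["wrist_force"],s["position"])
p,d=snapshot("top");cv2.imwrite("pics/t3.png",cv2.resize(p[165:215,165:310,::-1],None,fx=5,fy=5,interpolation=cv2.INTER_CUBIC))
a,b=cv2.imread("pics/s3.png"),cv2.imread("pics/t3.png")
a=cv2.resize(a[80:480],None,fx=.8,fy=.8)
o=np.zeros((600,800,3),np.uint8);o[:a.shape[0],:a.shape[1]]=a;o[340:590,:725]=b;cv2.imwrite("pics/c3.png",o)
```

```text
[ 1.63913936 -0.0798666  -1.74073002] [591.42918417  59.42175469 260.25200824]
```

View pics/c3.png

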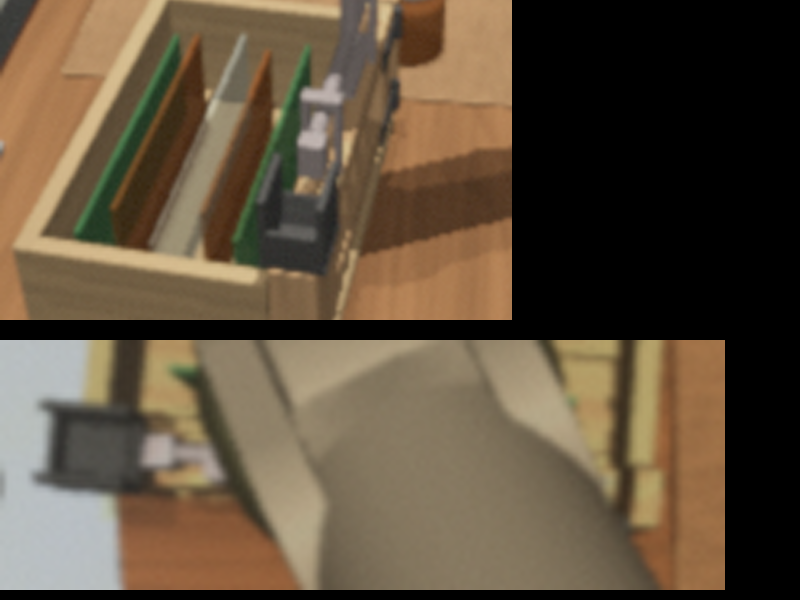

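The nose (crop x 142–172) is just past the keeper's edge (x≈140). I'll draw it a little further for margin.

>>> {"name": "apply_moves", "arguments": {
  "motion": "-0.002 0 0 0 0 0; -0.004 0 0 0 0 0; -0.006 0 0 0 0 0; -0.006 0 0 0 0 0; -0.006 0 0 0 0 0"
}}

```text
time: 7.72
position: [591.0, 54.4, 260.4]
ee_rot: [-2.312, -2.127, -0.001]
wrist_force: [3.1, 4.5, -2.2]
gripper_width: 19.0
finger_force: 39.1
```

Run:
```python
from workcell import snapshot
from h import *
import cv2
p,d=snapshot("top");b=p[165:215,165:310]
g=b[22,20:50].mean(1).round().astype(int);print(g)  # row through the nose
# arc rows: hinge 0,0 ; radius
s=sensors.sense();print(s["position"])
y=np.array([.0842,.9964]);k=s["position"][:2];r=(595.1-788)*.0842+(98.4-68.6)*.9964+140-np.hypot(*(k-[594.8,98.5]));print("r",r)
for i in range(0,21,2):
    a=np.radians(i); print(i,round(-r*(1-np.cos(a))/1000,4),"toward robot",round(r*np.sin(a)/1000,4))
plan([*k,260],-4.83)
```

```text
[ 79  79  77  79  75  68  66  65  57  77 132 163 170 170 170 168 158 154
 153 154 155 164 170 169 158 118  72  54  54  62]
[590.99615179  54.40921844 260.39112315]
r 109.19597775069704
0 -0.0 toward robot 0.0
2 -0.0001 toward robot 0.0038
4 -0.0003 toward robot 0.0076
6 -0.0006 toward robot 0.0114
8 -0.0011 toward robot 0.0152
10 -0.0017 toward robot 0.019
12 -0.0024 toward robot 0.0227
14 -0.0032 toward robot 0.0264
16 -0.0042 toward robot 0.0301
18 -0.0053 toward robot 0.0337
20 -0.0066 toward robot 0.0373
7.775 [591.   54.4 260.4] [-0.     -0.      0.0004] [ 0.02 -0.05  0.05]
```

The force suggests the bolt has reached its end stop. Now I'll swing the gate along its arc (r≈109 mm), turning the tool with it.

>>> {"name": "apply_moves", "arguments": {
  "motion": "0.001 -0.002 0 0 0 -1; 0.001 -0.006 0 0 0 -3; 0.001 -0.010 0 0 0 -5; 0.001 -0.014 0 0 0 -7; 0 -0.018 0 0 0 -9.5; 0 -0.022 0 0 0 -11.5; -0.001 -0.026 0 0 0 -14; -0.002 -0.030 0 0 0 -16; -0.003 -0.034 0 0 0 -18; -0.004 -0.037 0 0 0 -20; -0.005 -0.038 0 0 0 -20; -0.005 -0.038 0 0 0 -20"
}}

```text
time: 9.28
position: [552.7, 52.2, 260.4]
ee_rot: [-1.908, -2.495, -0.001]
wrist_force: [1.2, 1.9, -1.5]
gripper_width: 19.1
finger_force: 39.2
```

>>> {"name": "apply_moves", "arguments": {
  "motion": "0 0 0 0 0 0; 0 0 0 0 0 0; 0 0 0 0 0 0; 0 0 0 0 0 0; 0 0 0 0 0 0; 0 0 0 0 0 0"
}}

```text
time: 10.02
position: [552.7, 51.9, 260.3]
ee_rot: [1.908, 2.496, 0.0]
wrist_force: [1.6, 2.1, -1.0]
gripper_width: 19.3
finger_force: 39.2
```

Run:
```python
from workcell import snapshot
from h import *
import cv2
s=sensors.sense();print({k:np.round(s[k],3) for k in("time","position","wrist_force","joint_vel","finger_force")})
p,d=snapshot("side");a=cv2.resize(p[160:310,145:305,::-1],None,fx=3,fy=3,interpolation=cv2.INTER_CUBIC)
p,d=snapshot("top");np.save("t4.npy",d);b=cv2.resize(p[110:225,130:345,::-1],None,fx=3,fy=3,interpolation=cv2.INTER_CUBIC)
o=np.zeros((600,800,3),np.uint8);o[:250,:480]=a[60:310];o[252:597,:645]=b;cv2.imwrite("pics/c4.png",o)
```

```text
{'time': np.float64(10.025), 'position': array([552.662,  51.883, 260.269]), 'wrist_force': array([ 1.619,  2.139, -0.957]), 'joint_vel': array([-0.001,  0.   ,  0.001,  0.001, -0.   ,  0.   , -0.   ]), 'finger_force': np.float64(39.178)}
```

View pics/c4.png

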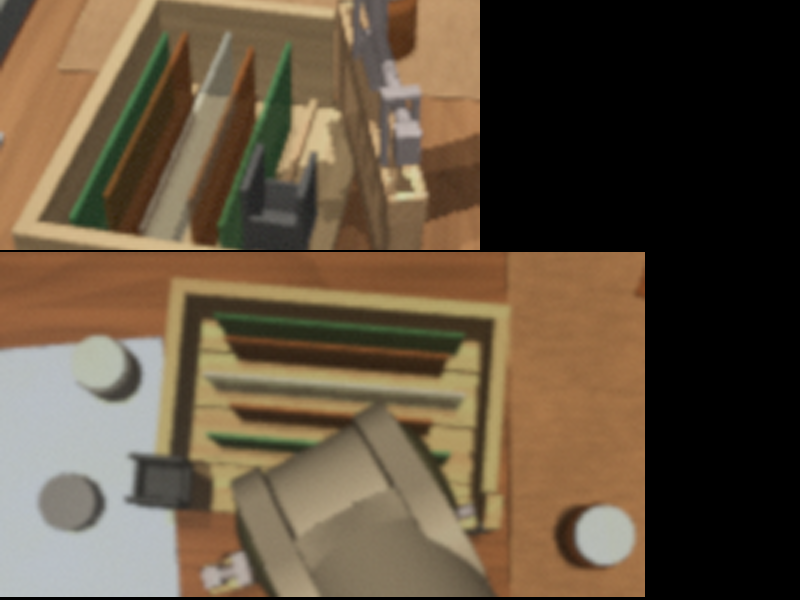

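The gate stands open at about 20°, with the bolt's nose and the gate's free end at (225,573). The bolt is drawn and still gripped, the arm is at rest, and the jar, tin and spool haven't moved.

```bash
python3 -c "
from workcell import order
print(order.job_done())"
```

```text
the job is handed in; nothing more can be done
None
```

I handed the job in at about 10 s with the bolt lifted over the lip and drawn, and the gate held still at about 20° (read from the camera and arm pose) by the gripped knob; the jar, tin and spool look unmoved, but no verdict was returned.

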